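# Nest a turned lid spigot-up for measuring

### The job

Put the large wooden lid that lies with its spigot up into the large round pocket of the wooden holding board, still spigot up and lying flat on the pocket's floor, ready for the calipers. Set it down rather than dropping it, let go, and leave the other two lids where they are.

Things in the scene. Friction and masses are not known exactly. Their poses are not given: they have to be found in the camera images.
- lid_center (a point): The lid to move: pale turned wood, a disc 68 mm in diameter and 12 mm thick with a solid round stub (the spigot) 40 mm in diameter and 22 mm high standing centrally on it; 34 mm high in all, 40 to 75 g. It starts flat on the bench, spigot up. This point is its centre, 17 mm above its underside and 5 mm above the disc's upper face; z points from disc to spigot. Grip the spigot from any side.
- nest_hole0 (a point): Large round pocket, 84 mm in diameter, 12 mm deep, flat floor, in the wooden holding board (200 x 120 x 28 mm, fixed to the bench; its place and turn vary). This point is the centre of the pocket's mouth, level with the board's top, 28 mm above the bench; z is up. The board's smaller pocket, 56 mm in diameter, lies 97 mm along +x of this point and stays empty.
- other_lid_center (a point): A lid of the same size that lies the other way, spigot down, so that from above only the plain 68 mm disc is seen, 34 mm above the bench. Leave it alone. This point is its centre, 17 mm above the bench; z is up.
- small_lid_center (a point): A smaller lid lying spigot up: disc 46 mm in diameter and 10 mm thick, spigot 24 mm in diameter and 18 mm high. Leave it alone. This point is its centre, 14 mm above the bench; z is up. The three lids swap places from start to start and stand at least 100 mm apart.
There are look-alikes about, which are no part of the job. What is shaped like the part that bears lid_center but turquoise or yellow is not meant. Leave any turquoise look-alike of the part that bears nest_hole0 alone.

How it is judged:
By the outcome, as a careful person would: the job done as asked, in the order asked, and still so for the second after the job is handed in, with the robot touching nothing.
It also fails if it takes over 34 s, if anything falls off the work surface, if the arm or the gripper's body presses on something with over 40 N, if the wrist force passes 120 N, or if a joint passes its speed limit or range.

### The arm

A 7-joint arm with a two-finger parallel gripper is mounted at the origin on the work surface. World frame = base frame: x ahead of the robot, y to its left, z up, the work surface at z = 0. Lengths are in m, angles in rad, forces in N, time in s.
With the tool pointing down it reaches from about 0.4 to 0.85 m from the base axis. Payload 4.5 kg.
Tool frame: the origin (TCP) lies at the very end of the fingers, on their centre line; the grasp point (between the pads) lies 19 mm behind it; z points along the fingers, y is the direction in which the jaws open and shut (so a half turn about z gives the same grasp; the last joint's range is limited). The gripper opens to 88 mm and grips with 3 to 60 N. Pads are 18 mm wide; open, the fingers measure 123 mm over their backs; the gripper's body (75 mm by 187 mm) begins 45 mm behind the grasp point.
Start: joints at [1.357, 0.689, -0.195, 1.565, 0.157, 0.902, -0.215], TCP at [0.153, -0.606, 0.204] pointing down, gripper open.
Joint ranges: [-3.01, 3.01], [-0.46, 2.08], [-1.47, 1.51], [0.13, 2.56], [-1, 4.14], [0.04, 2.09], [-2.66, 2.66]. Speed limits (rad/s): [2.57, 2.57, 3.14, 3.14, 3.14, 3.14, 3.14].

### API

Orientations are given as a unit quaternion [x, y, z, w].
In Python, from plant import telemetry, imaging, r gives the robot as it stands.
- The arm moves only by the shell command python3 -m creep 'ROWS' [FORCE]. ROWS is JSON, a list of rows, each a list of 5 numbers: the closure in counts, from 0 (fully open) to 255 (shut), then the shift along the tool's x, y, z in m, then the turn about the tool's z in degrees. In form: [[fingers, x, y, z, yaw], ...]. A call has 1 to 10 rows; each row is the pose to reach, as a shift and turn from the pose commanded when the call began, along the tool's axes at that moment; what a row does not reach only later rows make up. A row lasts 1/8 s, in which the tool goes at most 62.5 mm and 10.7 degrees, less where a joint would pass 70% of its speed; a pose out of reach is approached as far as the arm can. A call with a gripper value outside its range is refused whole. The fingers move at their own pace and stop on an object; FORCE is the grip in N (left out, the last holds). Time passes only in rows, so rows that repeat a pose let the fingers close. It gives the time, the measured TCP pose, the force and the opening at its end, in the units of the state.
- telemetry.get_state(): the state, without advancing time (a new reading comes with each control period).
- imaging.snapshot(name): name is "scene" or "top" or "wrist"; returns a dict with "image" (480x640x3 uint8, blue, green, red), "camera_matrix" (3x3 intrinsics, pixels), "distortion" ([k1, k2, p1, p2, k3] as OpenCV has them; the pictures are not rectified), "R" (3x3) and "t" (3): a world point X has camera coordinates R X + t; the wrist camera has in their place "hand_eye" (4x4, takes a point from camera to tool coordinates, whose origin is the TCP and whose axes are the flange's). Camera axes: x right, y down, z forward; pixel columns grow to the right and rows downward; lengths in m; the calibration is good to about 2 mm. A picture is of the moment at which its call begins: read the wrist's pose just before it. There is no depth.
- r.finish_job(): hands the job in, once; it reports no verdict.
Trained networks look in a picture, given as the dict that the camera call returned (one of the last four; its "shot" number tells which), for a name from the list of things; names that differ only in an ending like _2 or _b are one class to them, and where a whole thing is asked for, a point or a joint stands for the part that bears it (a point fixed in the world has none). Each returns a list of dicts, best first, with "score" (0 to 1); they miss things now and then, are a little off and sometimes report something else, mostly with a low value. They report only what shows in the picture. A call takes as long as a camera call. They do not tell look-alikes from the thing itself.
- imaging.boxes_of(picture, target): "rect" ([left, top, right, bottom] in pixels, round what is visible of it).
- imaging.trace(picture, target): "pixels" (480x640 bool, what is visible of it) and "rect" ([left, top, right, bottom] in pixels, round what is visible of it).
- imaging.place_of(picture, target): "location" ([row, column] in pixels: a listed point, or the origin of a listed thing).
The state is a dict: "clock": time; "q": joint angles; "qd": joint speeds; "joint_torque": joint torques, N m; "tool_pos": TCP position; "eef_rot": TCP orientation; "contact_force": force on the tool from outside, world axes, zero at the start; "moment": the same for the moment, N m; "opening": opening from 0.0 (shut) to 1.0 (fully open).
Only numpy, scipy, OpenCV 4.12 (cv2) and the standard library are available. Lean on these libraries where they do the work, as an engineer would, in place of code of your own. Each camera call takes 0.05 s, during which the arm holds its last target.

## Working session

There is one attempt and no reset: what is moved stays moved. The work goes in short steps, Python scripts to look and compute and a shell command to move; the robot and the scene stay as the last step left them, time stands still between calls to the robot, and variables do not carry over. Pictures are saved under pics/ and viewed, and the job is handed in when it is done.

```bash
ls; mkdir -p pics
cat > h.py <<'E'
import numpy as np, cv2
from plant import telemetry, imaging, r
from scipy.spatial.transform import Rotation as Ro
def ray(p,uv,st=None):
    K=np.array(p["camera_matrix"]);D=np.array(p["distortion"])
    n=cv2.undistortPoints(np.array([[uv]],float),K,D)[0,0]
    d=np.array([n[0],n[1],1.])
    if "R" in p:
        R=np.array(p["R"]);t=np.array(p["t"]); return -R.T@t, R.T@d
    H=np.array(p["hand_eye"]);W=Ro.from_quat(st["eef_rot"]).as_matrix()
    return W@H[:3,3]+np.array(st["tool_pos"]), W@H[:3,:3]@d
def atz(p,uv,z,st=None):
    o,d=ray(p,uv,st); return o+d*(z-o[2])/d[2]
E
python3 - <<'E'
from h import *
for n in ["scene","top"]:
    p=imaging.snapshot(n); cv2.imwrite(f"pics/{n}1.png",p["image"])
    for t,z in [("lid_center",.017),("nest_hole0",.028),("other_lid_center",.017),("small_lid_center",.014)]:
        for d in imaging.place_of(p,t): 
            rc=d["location"]; print(n,t,round(d["score"],2),np.round(rc),atz(p,(rc[1],rc[0]),z).round(4))
print(telemetry.get_state())
E
```

```text
pics
scene lid_center 0.65 [230. 457.] [0.5354 0.3469 0.017 ]
scene lid_center 0.63 [292. 448.] [0.6469 0.2323 0.017 ]
scene lid_center 0.56 [263. 494.] [0.6406 0.3636 0.017 ]
scene nest_hole0 0.97 [210. 125.] [ 0.1247 -0.2901  0.028 ]
scene nest_hole0 0.72 [272. 301.] [ 0.4628 -0.015   0.028 ]
scene nest_hole0 0.63 [134. 428.] [0.2681 0.4602 0.028 ]
scene other_lid_center 0.84 [240. 404.] [0.4968 0.2258 0.017 ]
scene small_lid_center 0.69 [327. 174.] [ 0.4419 -0.2899  0.014 ]
top lid_center 0.9 [152. 224.] [0.633  0.3671 0.017 ]
top lid_center 0.86 [190. 224.] [0.5292 0.352  0.017 ]
top nest_hole0 0.95 [277. 170.] [0.2807 0.456  0.028 ]
top nest_hole0 0.78 [372. 455.] [ 0.1217 -0.2855  0.028 ]
top nest_hole0 0.66 [224. 353.] [0.4708 0.0024 0.028 ]
top nest_hole0 0.56 [211. 271.] [0.483  0.2192 0.028 ]
top other_lid_center 0.89 [209. 272.] [0.4911 0.22   0.017 ]
top small_lid_center 0.78 [244. 461.] [ 0.4519 -0.2834  0.014 ]
{'clock': 0.5, 'q': array([ 1.35680091,  0.68913752, -0.19461088,  1.56534254,  0.15733967,
        0.90251731, -0.21508938]), 'qd': array([-0.00022243, -0.00167856, -0.00130327, -0.00310423,  0.00157052,
       -0.00180531,  0.00082814]), 'joint_torque': array([ 9.71253903e-04, -5.27092803e+01, -1.26566481e+00, -1.53604621e+01,
       -5.19464957e-02,  3.25998844e-04,  5.23743881e-05]), 'tool_pos': array([ 0.15330811, -0.60589722,  0.20370819]), 'eef_rot': array([ 9.92330093e-01,  1.23616289e-01, -1.04145563e-05, -5.66299405e-06]), 'contact_force': array([ 0.27512226, -0.52519348,  0.0501667 ]), 'moment': array([-0.00215613,  0.0041412 , -0.01081972]), 'opening': 0.9966667628784475}
```

View pics/scene1.png

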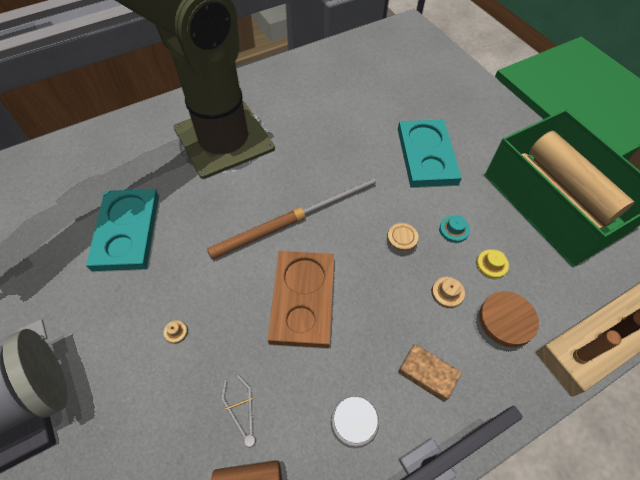

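View pics/top1.png

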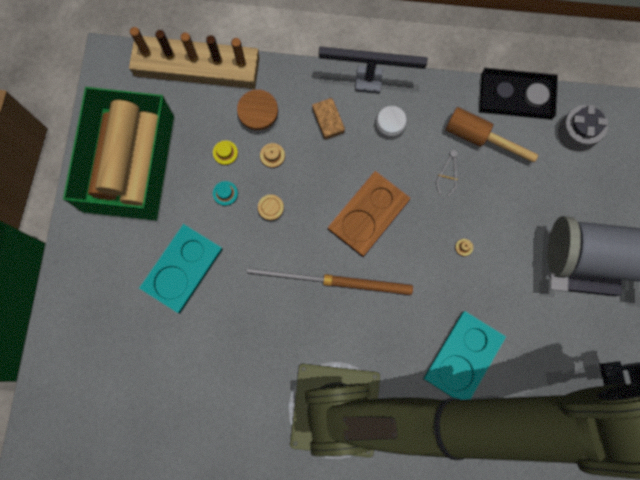

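The scene view shows the right lid, pale with its spigot up, at (449,291), the flipped one at (403,237) and the small one at (175,331). The wooden board is at (302,298). In the top view the lid is at (272,154), and the board's large pocket is at about (358,226). The turquoise and yellow copies are decoys. Next I'll refine these positions.

Run:
```python
from h import *
S=imaging.snapshot("scene"); T=imaging.snapshot("top")
def tri(a,b):
    (o1,d1),(o2,d2)=ray(S,a),ray(T,b)
    s=np.linalg.lstsq(np.stack([d1,-d2],1),o2-o1,rcond=None)[0]
    p,q=o1+s[0]*d1,o2+s[1]*d2; return ((p+q)/2).round(4),np.linalg.norm(p-q).round(4)
for n,p in (("S",S),("T",T)):
    for d in imaging.boxes_of(p,"lid_center"): print(n,d["score"],np.round(d["rect"]))
    for t in("lid_center","nest_hole0"):
      for d in imaging.trace(p,t):
        v,u=np.nonzero(d["pixels"]); print(n,t,round(d["score"],2),u.mean().round(1),v.mean().round(1),len(u),np.round(d["rect"]),p["image"][d["pixels"]].mean(0).round())
print("spigot top", tri((450,287),(272.,152.5)))
print("pocket (rim)", tri((304,275),(358.5,226)), atz(T,(358.5,226),.028), atz(S,(304,275),.028))
print("bigT", [atz(T,c,.03).round(3) for c in [(258,110),(330,118),(240,55)]])
print("lathe", [atz(T,c,.1).round(3) for c in [(550,240),(555,280),(566,215)]])
cv2.imwrite("pics/crop.png",np.hstack([cv2.resize(T["image"][130:280,220:420],None,fx=2,fy=3)[:450],cv2.resize(S["image"][230:380,260:410],None,fx=2.6,fy=3)]))
```

```text
S 0.92 [431. 278. 466. 310.]
S 0.84 [477. 250. 508. 277.]
S 0.68 [438. 218. 468. 243.]
S lid_center 0.96 454.4 229.2 681 [440. 219. 467. 244.] [121. 128.  64.]
S lid_center 0.84 491.8 263.6 706 [477. 250. 508. 278.] [ 72. 164. 184.]
S lid_center 0.65 447.8 291.9 772 [432. 278. 466. 306.] [104. 148. 182.]
S nest_hole0 0.97 428.3 153.7 3378 [401. 120. 462. 189.] [133. 138.  54.]
S nest_hole0 0.79 123.6 230.5 4684 [ 86. 192. 160. 270.] [121. 124.  48.]
S nest_hole0 0.74 402.2 237.1 717 [386. 223. 420. 251.] [112. 157. 191.]
S nest_hole0 0.6 301.8 299.7 5593 [268. 250. 332. 345.] [ 69. 104. 153.]
T 0.91 [213. 180. 239. 205.]
T 0.8 [262. 143. 284. 166.]
T 0.68 [212. 142. 238. 165.]
T lid_center 0.78 272.0 155.4 482 [262. 146. 284. 166.] [ 85. 130. 156.]
T lid_center 0.77 224.6 193.1 515 [213. 180. 240. 204.] [118. 122.  46.]
T lid_center 0.74 225.0 152.8 492 [212. 143. 238. 167.] [ 35. 147. 158.]
T nest_hole0 0.78 181.1 268.5 3836 [139. 223. 224. 317.] [132. 133.  31.]
T nest_hole0 0.61 464.2 356.7 4088 [421. 313. 506. 400.] [123. 124.  33.]
T nest_hole0 0.57 368.4 213.6 3566 [326. 172. 409. 259.] [ 51.  87. 132.]
spigot top (array([0.6426, 0.2379, 0.0278]), np.float64(0.0008))
pocket (rim) (array([ 0.4684, -0.0113,  0.0222]), np.float64(0.0013)) [ 0.46668363 -0.01164216  0.028     ] [ 0.47121752 -0.01195262  0.028     ]
bigT [array([0.757, 0.29 , 0.03 ]), array([0.756, 0.094, 0.03 ]), array([0.912, 0.36 , 0.03 ])]
lathe [array([ 0.465, -0.481,  0.1  ]), array([ 0.366, -0.496,  0.1  ]), array([ 0.533, -0.518,  0.1  ])]
```

View pics/crop.png

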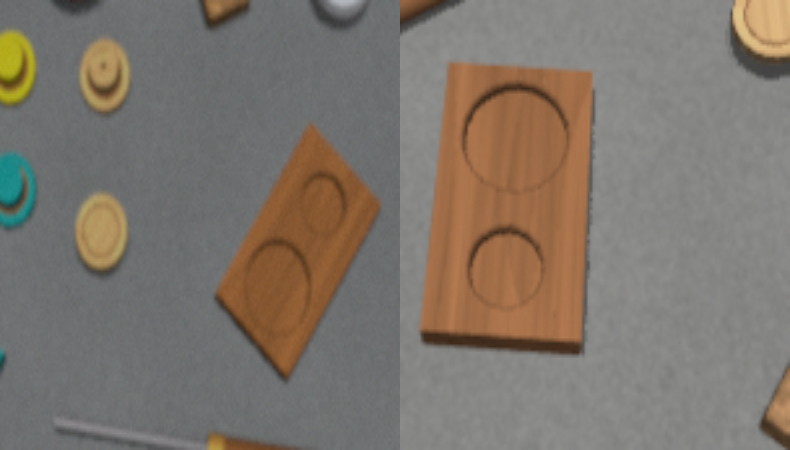

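```bash
python3 -m creep '[[0,0,0,-0.06,0],[0,0,0,-0.12,0],[0,0.03,-0.056,-0.12,0],[0,0.06,-0.11,-0.12,0],[0,0.091,-0.169,-0.12,0],[0,0.13,-0.2,-0.12,0],[0,0.18,-0.23,-0.12,0],[0,0.23,-0.26,-0.12,0]]'; python3 -c "
from h import *
s=telemetry.get_state();print(s['q'].round(2),s['tool_pos'],s['contact_force'])"
```

```text
clock: 1.9
tool_pos: [0.3135, -0.2962, 0.3242]
eef_rot: [0.992, 0.123, 0.0, 0.001]
contact_force: [0.3, -0.9, 0.2]
opening: 1.005
[ 0.89  0.28 -0.31  1.92  0.11  0.95 -0.8 ] [ 0.31349692 -0.29622318  0.32416355] [ 0.34784642 -0.89718379  0.19493616]
```

```bash
python3 -m creep '[[0,0.04,-0.041,0,0],[0,0.08,-0.082,0,0],[0,0.12,-0.123,0,0],[0,0.16,-0.164,0.01,0],[0,0.2,-0.205,0.02,0],[0,0.24,-0.246,0.03,0],[0,0.28,-0.287,0.04,0],[0,0.32,-0.328,0.06,0],[0,0.36,-0.37,0.08,0],[0,0.4,-0.411,0.1,0]]'; python3 -m creep '[[0,0,0,0,0],[0,0,0,0,0]]'
python3 - <<'E'
from h import *
st=telemetry.get_state(); p=imaging.snapshot("wrist"); cv2.imwrite("pics/w1.png",p["image"])
print(st["q"].round(2),st["tool_pos"].round(4),st["eef_rot"].round(4))
for d in imaging.place_of(p,"lid_center"):
    rc=d["location"]; print(d["score"],np.round(rc,1),atz(p,(rc[1],rc[0]),.017,st).round(4))
E
```

```text
clock: 3.15
tool_pos: [0.6004, 0.2007, 0.2231]
eef_rot: [0.992, 0.124, 0.0, 0.0]
contact_force: [0.9, 1.0, 1.1]
opening: 1.001
clock: 3.4
tool_pos: [0.5993, 0.1983, 0.2235]
eef_rot: [0.992, 0.123, -0.0, 0.001]
contact_force: [-0.6, -1.0, -0.2]
opening: 1.0
[-0.19  0.69 -0.37  1.52  0.28  0.99 -1.96] [0.5993 0.1983 0.2235] [ 9.924e-01  1.234e-01 -4.000e-04  6.000e-04]
0.72 [117.7 152. ] [0.6338 0.3627 0.017 ]
0.72 [230.1 148.6] [0.5246 0.3505 0.017 ]
0.66 [138.3 284.5] [0.6456 0.238  0.017 ]
```

View pics/w1.png

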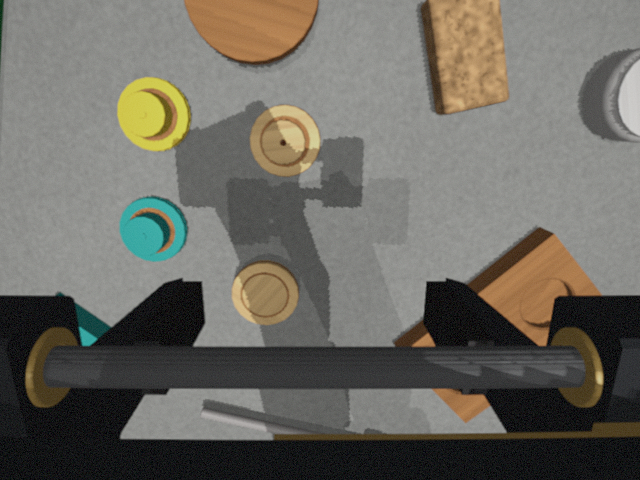

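In the wrist view the lid's disc is at (284.5,140) and the centre dot on its spigot is at (283,143). The fingers' approach area around it is clear.

Run:
```python
from h import *
st=telemetry.get_state(); p=imaging.snapshot("wrist")
R=Ro.from_quat(st["eef_rot"]).as_matrix()
for uv,z in (((283,143),.034),((284.5,140),.012)):
    w=atz(p,uv,z,st); print(w.round(4),(R.T@(w-st["tool_pos"])).round(4))
g=p["image"].astype(int); m=np.zeros(g.shape[:2],bool)
for d in imaging.trace(p,"lid_center"):
    v,u=np.nonzero(d["pixels"]); l,t,rr,b=d["rect"]; print(d["score"],np.round(d["rect"],1))
    c=((l+rr)/2,(t+b)/2); print(atz(p,c,.012,st).round(4))
```

```text
[0.6427 0.2362 0.034 ] [ 0.0512 -0.0276  0.1904]
[0.6445 0.2368 0.012 ] [ 0.053  -0.0278  0.2124]
0.77 [248.  102.6 316.4 179.5]
[0.643  0.2387 0.012 ]
0.69 [118.   77.5 190.1 153.3]
[0.6369 0.3623 0.012 ]
0.66 [118.9 197.9 186.6 263.6]
[0.5237 0.3474 0.012 ]
```

```bash
python3 -m creep '[[0,0.03,-0.02,0.04,0],[0,0.052,-0.028,0.08,0],[0,0.052,-0.028,0.12,0],[0,0.052,-0.028,0.145,0],[0,0.052,-0.028,0.145,0],[0,0.052,-0.028,0.145,0]]'
python3 - <<'E'
from h import *
st=telemetry.get_state(); p=imaging.snapshot("wrist"); cv2.imwrite("pics/w2.png",p["image"])
print(st["q"].round(2),st["tool_pos"].round(4),st["eef_rot"].round(4))
R=Ro.from_quat(st["eef_rot"]).as_matrix()
# project predicted spigot-top & disc circles
H=np.array(p["hand_eye"])
for (r0,z,c) in ((.020,.034,(0,0,255)),(.034,.012,(255,0,0))):
    a=np.linspace(0,6.283,60); X=np.stack([.643+r0*np.cos(a),.237+r0*np.sin(a),0*a+z],1)
    t=(X-st["tool_pos"])@R; cc=(t-H[:3,3])@H[:3,:3]
    q=cv2.projectPoints(cc,np.zeros(3),np.zeros(3),np.array(p["camera_matrix"]),np.array(p["distortion"]))[0]
    cv2.polylines(p["image"],[q.astype(np.int32)],True,c,1)
cv2.imwrite("pics/w2.png",p["image"])
E
```

```text
clock: 4.35
tool_pos: [0.6441, 0.2389, 0.0804]
eef_rot: [0.992, 0.123, 0.001, -0.0]
contact_force: [-0.8, 0.3, 0.6]
opening: 1.002
[-0.27  0.93 -0.31  1.45  0.35  0.81 -2.03] [0.6441 0.2389 0.0804] [ 9.924e-01  1.231e-01  1.200e-03 -3.000e-04]
```

View pics/w2.png

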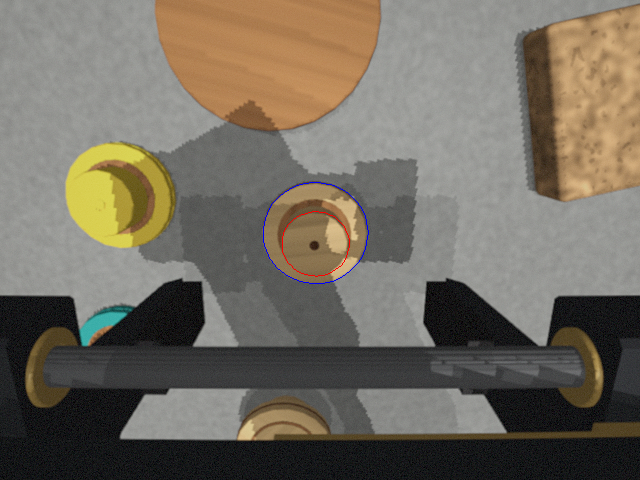

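The predicted circles match the lid: the dot is at (314,245), inside the red spigot circle. Going down to grip.

```bash
python3 -m creep '[[0,-0.001,0.001,0.025,0],[0,-0.001,0.001,0.045,0],[0,-0.001,0.001,0.058,0],[0,-0.001,0.001,0.065,0],[0,-0.001,0.001,0.065,0],[0,-0.001,0.001,0.065,0]]' 20
```

```text
clock: 5.15
tool_pos: [0.6429, 0.2381, 0.0143]
eef_rot: [0.992, 0.124, 0.001, -0.0]
contact_force: [-0.0, -0.5, 0.6]
opening: 1.0
```

```bash
python3 -m creep '[[255,0,0,-0.001,0],[255,0,0,-0.001,0],[255,0,0,-0.001,0],[255,0,0,-0.001,0],[255,0,0,-0.001,0],[255,0,0,-0.001,0]]' 20; python3 -m creep '[[255,0,0,0,0],[255,0,0,0,0]]'
```

```text
clock: 5.9
tool_pos: [0.6423, 0.2377, 0.0147]
eef_rot: [0.992, 0.124, -0.0, 0.0]
contact_force: [-0.2, 0.0, 0.7]
opening: 0.345
clock: 6.15
tool_pos: [0.6423, 0.2378, 0.0147]
eef_rot: [0.992, 0.124, 0.0, 0.0]
contact_force: [0.2, -0.2, -0.6]
opening: 0.116
```

Opening 0.116 corresponds to about 10 mm, far less than the 40 mm spigot, so this may be a missed grasp. I'll look.

Run:
```python
from h import *
p=imaging.snapshot("wrist"); cv2.imwrite("pics/w3.png",p["image"])
s=imaging.snapshot("scene"); cv2.imwrite("pics/s3.png",cv2.resize(s["image"][180:380,330:590],None,fx=3,fy=3))
print({k:np.round(v,4) for k,v in telemetry.get_state().items() if k in("opening","tool_pos","contact_force","q")})
```

```text
{'q': array([-0.2785,  1.0129, -0.2863,  1.4804,  0.3796,  0.7032, -2.0515]), 'tool_pos': array([0.6423, 0.2378, 0.0147]), 'contact_force': array([-0.0889, -0.5349, -0.5147]), 'opening': np.float64(0.0247)}
```

View pics/w3.png

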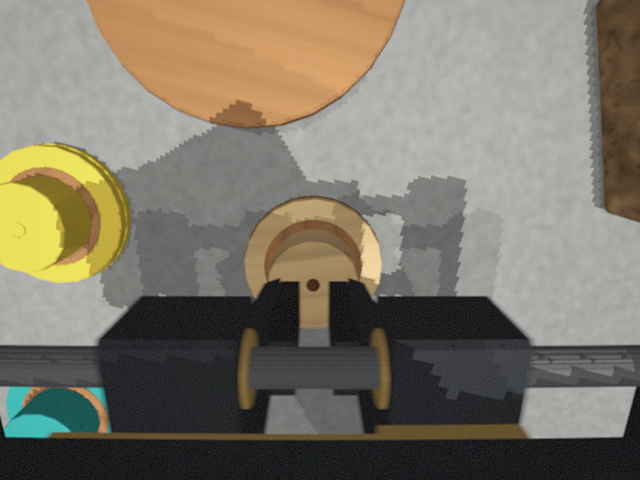

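View pics/s3.png

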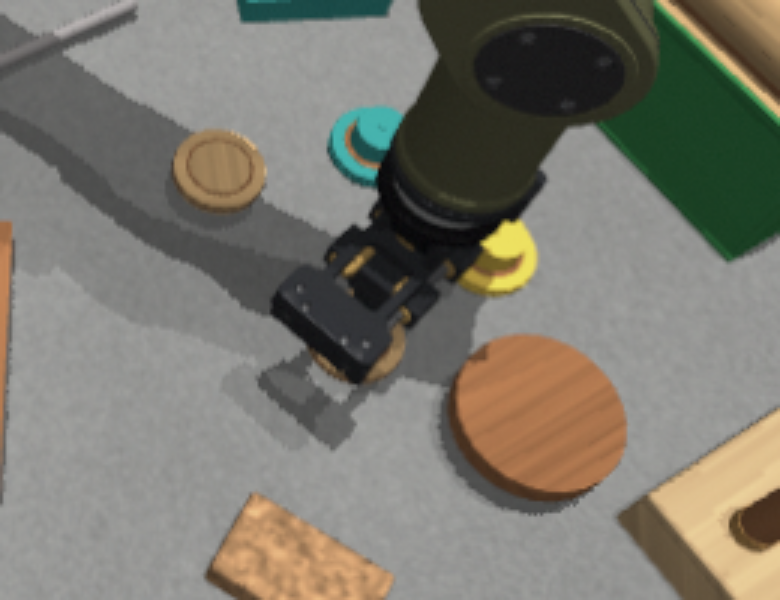

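Run:
```python
from h import *
st=telemetry.get_state(); p=imaging.snapshot("wrist")
print(st["opening"],st["tool_pos"])
H=np.array(p["hand_eye"]);print(H.round(3)); print(np.array(p["camera_matrix"]).round(1),np.array(p["distortion"]).round(3))
R=Ro.from_quat(st["eef_rot"]).as_matrix()
def pt(t): 
    c=(np.array(t)-H[:3,3])@H[:3,:3]
    return cv2.projectPoints(c[None],np.zeros(3),np.zeros(3),np.array(p["camera_matrix"]),np.array(p["distortion"]))[0].ravel().round(0)
for t in ([0,0,0],[0.009,0,0],[-.009,0,0],[0.009,0,-.019],[0.009,0.044,0],[0.009,-0.044,0],[0.009,0,-.045]): print(t,pt(t))
for X in ([.643,.237,.034],[.643,.237,.012]): print(X,pt(R.T@(np.array(X)-st["tool_pos"])))
for n in("scene","top"):
    q=imaging.snapshot(n)
    e=cv2.projectPoints(np.array([st["tool_pos"]]),cv2.Rodrigues(np.array(q["R"]))[0],np.array(q["t"]),np.array(q["camera_matrix"]),np.array(q["distortion"]))[0].ravel()
    print(n,e)
    if n=="top": cv2.imwrite("pics/t3.png",cv2.resize(q["image"][90:250,180:380],None,fx=3,fy=3))
```

```text
0.02467102559355781 [0.6423337  0.23779488 0.01468697]
[[ 0.    -0.964 -0.266  0.067]
 [ 1.     0.    -0.     0.001]
 [ 0.001 -0.266  0.964 -0.181]
 [ 0.     0.     0.     1.   ]]
[[399.2   0.  313.8]
 [  0.  399.2 234.5]
 [  0.    0.    1. ]] [-0.024  0.     0.     0.     0.   ]
[0, 0, 0] [313. 269.]
[0.009, 0, 0] [313. 252.]
[-0.009, 0, 0] [313. 287.]
[0.009, 0, -0.019] [313. 265.]
[0.009, 0.044, 0] [405. 252.]
[0.009, -0.044, 0] [221. 252.]
[0.009, 0, -0.045] [313. 289.]
[0.643, 0.237, 0.034] [315. 284.]
[0.643, 0.237, 0.012] [315. 267.]
scene [448.04101647 289.65304079]
top [272.2773464  154.19918271]
```

View pics/t3.png

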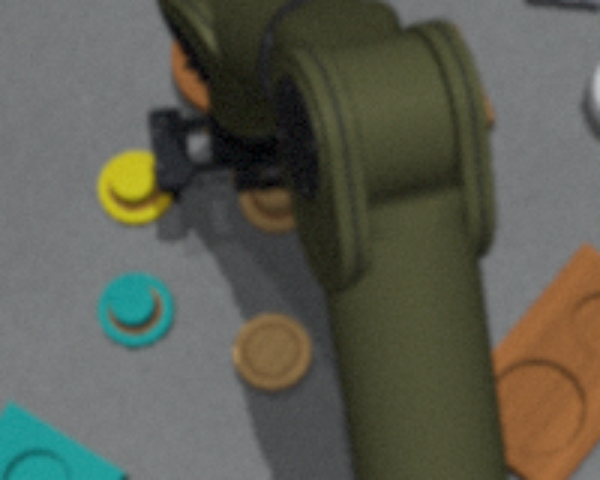

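The wrist image shows the fingers above the spigot, not round it. The open tips at columns 203 and 425 give a depth of 0.158 m. That means they end about 33 mm short of the stated TCP, so the real tip height is about 48 mm and the jaws closed over the 34 mm lid. I'll check this with the jaws open, then descend in small steps while watching the force.

```bash
python3 -m creep '[[0,0,0,0,0],[0,0,0,0,0],[0,0,0,0,0],[0,0,0,0,0],[0,0,0,0,0],[0,0,0,0.006,0],[0,0,0,0.012,0],[0,0,0,0.012,0]]'
python3 - <<'E'
from h import *
p=imaging.snapshot("wrist"); cv2.imwrite("pics/w4.png",p["image"])
E
```

```text
clock: 7.4
tool_pos: [0.6416, 0.2375, 0.0017]
eef_rot: [0.992, 0.124, -0.001, 0.0]
contact_force: [-0.2, -0.0, -0.4]
opening: 0.885
```

View pics/w4.png

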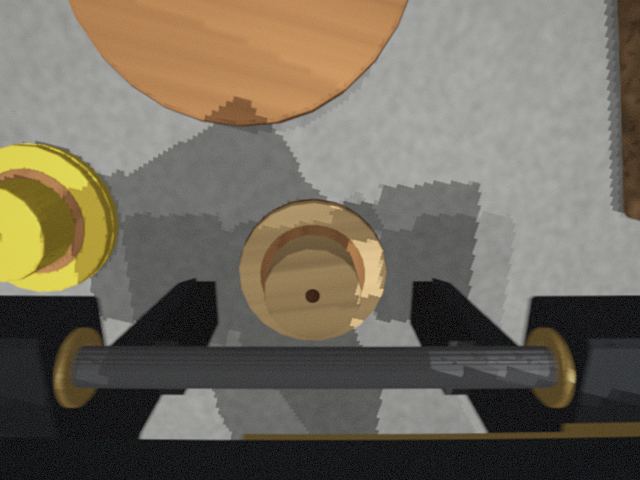

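At a stated TCP height of 1.7 mm there was no contact and the lid hadn't moved, which confirms the short fingers. The dot at (313,296) is centred between the jaws, so I'll continue down.

```bash
python3 -m creep '[[0,0,0,0.004,0],[0,0,0,0.008,0],[0,0,0,0.012,0],[0,0,0,0.015,0],[0,0,0,0.015,0]]'
python3 - <<'E'
from h import *
p=imaging.snapshot("wrist"); cv2.imwrite("pics/w5.png",p["image"])
E
```

```text
clock: 8.07
tool_pos: [0.6421, 0.2377, -0.0126]
eef_rot: [0.992, 0.124, -0.0, 0.0]
contact_force: [-0.0, 0.5, -0.2]
opening: 1.0
```

View pics/w5.png

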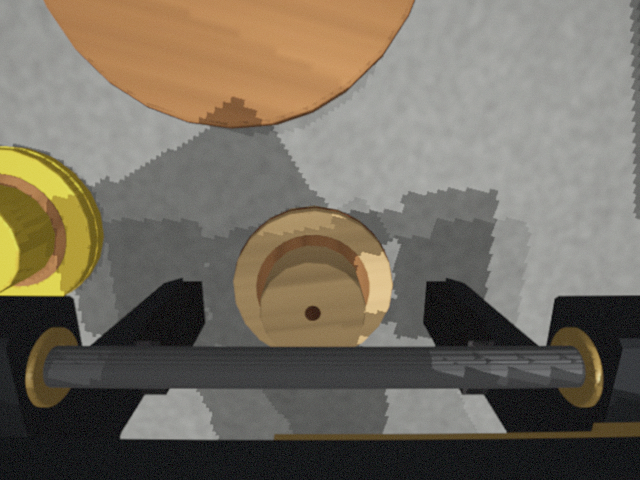

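```bash
python3 -m creep '[[255,0,0,0.001,0],[255,0,0,0.001,0],[255,0,0,0.001,0],[255,0,0,0.001,0],[255,0,0,0.001,0],[255,0,0,0.001,0],[255,0,0,0.001,0],[255,0,0,0.001,0]]' 20
python3 - <<'E'
from h import *
p=imaging.snapshot("wrist"); cv2.imwrite("pics/w6.png",p["image"]);print(telemetry.get_state()["opening"])
E
```

```text
clock: 9.12
tool_pos: [0.6423, 0.2378, -0.0132]
eef_rot: [0.992, 0.124, 0.0, 0.0]
contact_force: [-0.1, -0.2, -0.7]
opening: 0.446
0.44397441498155404
```

View pics/w6.png

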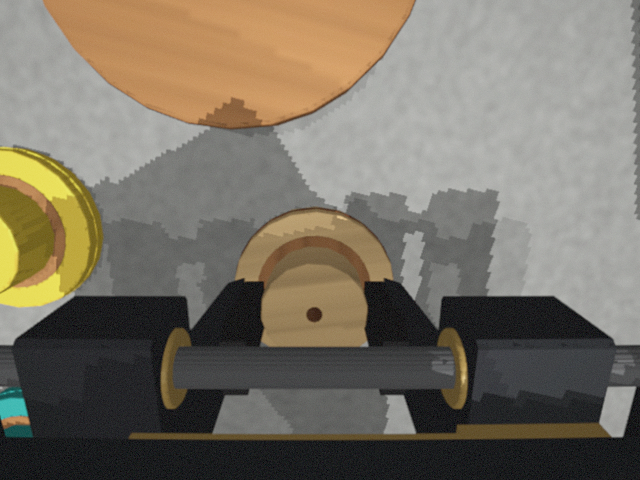

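The jaws stopped at 0.445, about 39 mm, so they're on the spigot. I'll lift a little and check.

```bash
python3 -m creep '[[255,0,0,-0.01,0],[255,0,0,-0.03,0],[255,0,0,-0.06,0],[255,0,0,-0.1,0],[255,0,0,-0.1,0]]' 20
python3 - <<'E'
from h import *
p=imaging.snapshot("wrist"); cv2.imwrite("pics/w7.png",p["image"]);print(telemetry.get_state()["opening"])
E
```

```text
clock: 9.8
tool_pos: [0.6454, 0.2394, 0.092]
eef_rot: [0.992, 0.123, 0.004, -0.001]
contact_force: [0.4, -0.9, -0.8]
opening: 0.445
0.4510408846840737
```

View pics/w7.png

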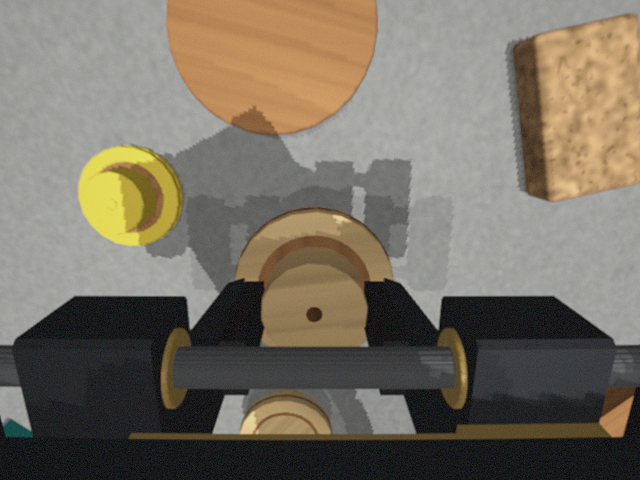

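The lid is held and rises with the gripper: its position in the view hasn't changed, and the dot is at (314,314). Next I'll refine the pocket centre from the first pictures.

Run:
```python
from h import *
from scipy.optimize import minimize
out=[]
for n in("scene","top"):
    q=imaging.snapshot(n); im=cv2.imread(f"pics/{n}1.png")
    Rv=cv2.Rodrigues(np.array(q["R"]))[0]
    proj=lambda X:cv2.projectPoints(np.array(X,float),Rv,np.array(q["t"]),np.array(q["camera_matrix"]),np.array(q["distortion"]))[0].reshape(-1,2)
    a=np.linspace(0,2*np.pi,80)
    ang=np.arctan2(0,1)
    G=cv2.GaussianBlur(cv2.cvtColor(im,cv2.COLOR_BGR2GRAY),(0,0),.8).astype(np.float32)
    def ring(c,rr,z=.028):
        P=proj(np.stack([c[0]+rr*np.cos(a),c[1]+rr*np.sin(a),0*a+z],1)).astype(np.float32)
        return cv2.remap(G,P[:,0][None],P[:,1][None],1)[0]
    best=[]
    for x in np.arange(.455,.485,.001):
        for y in np.arange(-.025,.005,.001):
            v=np.abs(ring((x,y),.0445)-ring((x,y),.0395)).mean(); best.append((v,x,y))
    best.sort(reverse=True); print(n,np.round(best[:4],4))
    im=cv2.resize(im,None,fx=4,fy=4,interpolation=cv2.INTER_CUBIC)
    for (c,rr,z,col) in (((.469,-.012),.042,.028,(0,255,0)),(best[0][1:],.042,.028,(255,0,255))):
        P=proj(np.stack([c[0]+rr*np.cos(a),c[1]+rr*np.sin(a),0*a+z],1))
        cv2.polylines(im,[np.int32(P*4+2)],True,col,1)
    u,v=np.int32(proj([[.469,-.012,.028]])[0]*4); out.append(im[v-200:v+200,u-200:u+200])
cv2.imwrite("pics/pk.png",np.hstack(out))
```

```text
scene [[ 1.91608e+01  4.69000e-01 -1.10000e-02]
 [ 1.90738e+01  4.69000e-01 -1.20000e-02]
 [ 1.88806e+01  4.69000e-01 -1.00000e-02]
 [ 1.88395e+01  4.68000e-01 -1.10000e-02]]
top [[ 8.2655e+00  4.7100e-01 -7.0000e-03]
 [ 8.2146e+00  4.7300e-01 -1.0000e-02]
 [ 8.2008e+00  4.7200e-01 -9.0000e-03]
 [ 8.1773e+00  4.7300e-01 -9.0000e-03]]
```

View pics/pk.png

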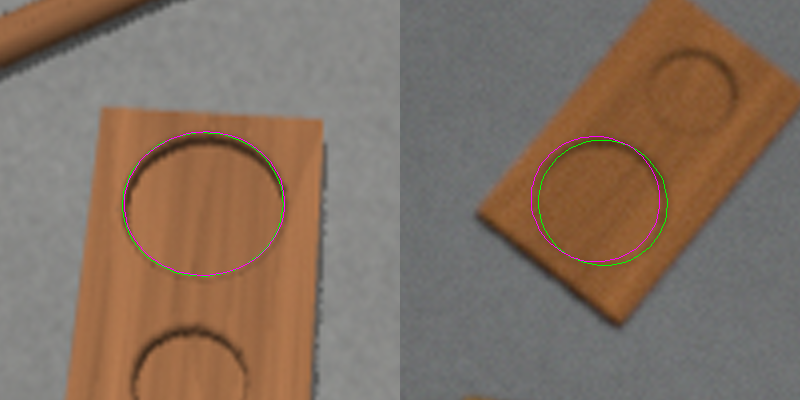

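Both views agree on the pocket centre at about (0.4695, -0.0105), and the rim circle lies on the pocket's edge in each. I'll carry the lid over it.

```bash
python3 -m creep '[[255,-0.01,0.009,0,0],[255,-0.04,0.035,0,0],[255,-0.08,0.069,0,0],[255,-0.12,0.103,0,0],[255,-0.16,0.138,0,0],[255,-0.195,0.168,0,0],[255,-0.217,0.187,0,0],[255,-0.229,0.197,0,0],[255,-0.229,0.197,0,0],[255,-0.229,0.197,0,0]]' 20
python3 - <<'E'
from h import *
st=telemetry.get_state()
p=imaging.snapshot("wrist"); cv2.imwrite("pics/w8.png",p["image"])
s=imaging.snapshot("scene"); cv2.imwrite("pics/s8.png",cv2.resize(s["image"][180:380,200:460],None,fx=3,fy=3))
R=Ro.from_quat(st["eef_rot"]).as_matrix(); print(st["tool_pos"],st["opening"],st["q"].round(2),st["contact_force"])
# desired TCP: pocket minus lid offset
print((R.T@(np.array([.4688,-.0097,0])-st["tool_pos"])).round(4))
E
```

```text
clock: 11.2
tool_pos: [0.4699, -0.0078, 0.0866]
eef_rot: [0.992, 0.124, 0.001, -0.001]
contact_force: [0.5, 0.6, -0.9]
opening: 0.447
[ 0.46987199 -0.00781814  0.08664609] 0.44720109503371913 [ 0.08  0.71 -0.26  2.13  0.5   0.36 -1.91] [ 0.49798289  0.62469664 -0.85325004]
[-0.0017  0.0016  0.0866]
```

View pics/w8.png

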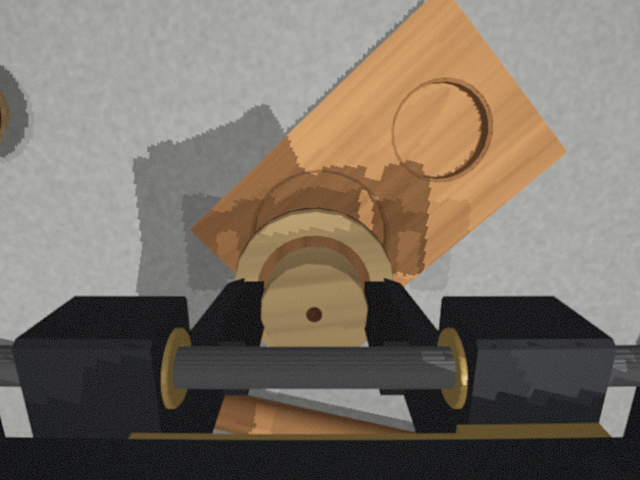

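View pics/s8.png

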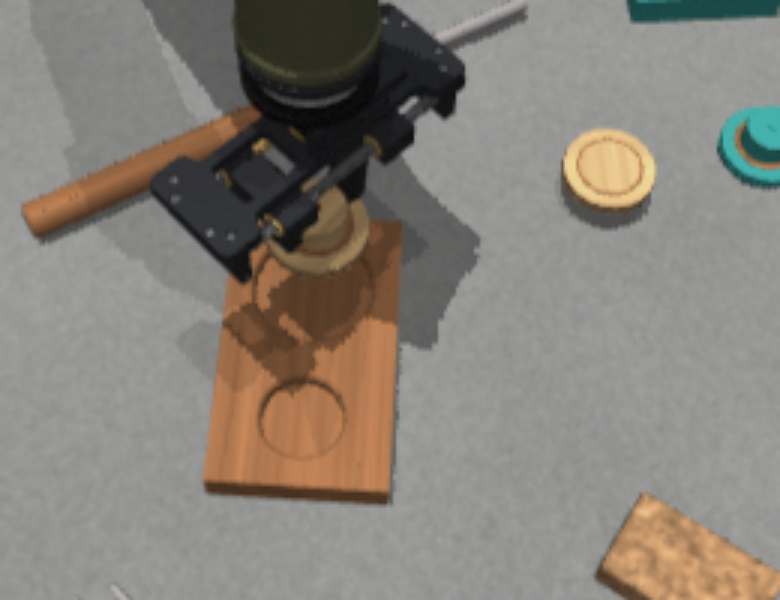

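Run:
```python
from h import *
st=telemetry.get_state(); p=imaging.snapshot("wrist"); H=np.array(p["hand_eye"])
R=Ro.from_quat(st["eef_rot"]).as_matrix(); print(st["tool_pos"].round(4))
s=[atz(p,c,.028,st) for c in ((393,131),(492,128),(443,78),(441,182))]
print("small",np.round(s,4),np.mean(s,0).round(4))
L=[atz(p,c,.028,st)[:2] for c in ((256,225),(258,208),(275,186),(296,174),(318,170),(342,175),(365,186),(380,205),(384,222))]
from scipy.optimize import least_squares
f=least_squares(lambda c:[np.hypot(*(q-c))-.042 for q in L],[.469,-.011]); print("large",f.x.round(4),np.round(f.fun,4), np.hypot(*(f.x-np.mean(s,0)[:2])))
```

```text
[ 0.4697 -0.0079  0.0867]
small [[ 0.5431 -0.0372  0.028 ]
 [ 0.5593 -0.0928  0.028 ]
 [ 0.578  -0.056   0.028 ]
 [ 0.5218 -0.0741  0.028 ]] [ 0.5505 -0.065   0.028 ]
large [ 0.4698 -0.0121] [-0.0016  0.0004  0.0004  0.0003  0.0001 -0.0007  0.0004  0.0002 -0.0011] 0.09650822381614843
```

From the wrist view, the pocket centre is (0.4698,-0.0121), and the spacing between the pockets comes out at 96.5 mm against the stated 97. A 3 mm correction, then I'll lower.

```bash
python3 -m creep '[[255,-0.001,0.003,0.02,0],[255,-0.001,0.003,0.045,0],[255,-0.001,0.003,0.06,0],[255,-0.001,0.003,0.07,0],[255,-0.001,0.003,0.076,0],[255,-0.001,0.003,0.079,0],[255,-0.001,0.003,0.079,0]]' 20
python3 - <<'E'
from h import *
p=imaging.snapshot("wrist"); cv2.imwrite("pics/w9.png",p["image"]); print(telemetry.get_state()["tool_pos"])
E
```

```text
clock: 12.22
tool_pos: [0.4686, -0.0125, 0.0078]
eef_rot: [0.992, 0.124, 0.0, 0.0]
contact_force: [-0.2, 0.1, -0.4]
opening: 0.442
[ 0.46860852 -0.01257315  0.00795812]
```

View pics/w9.png

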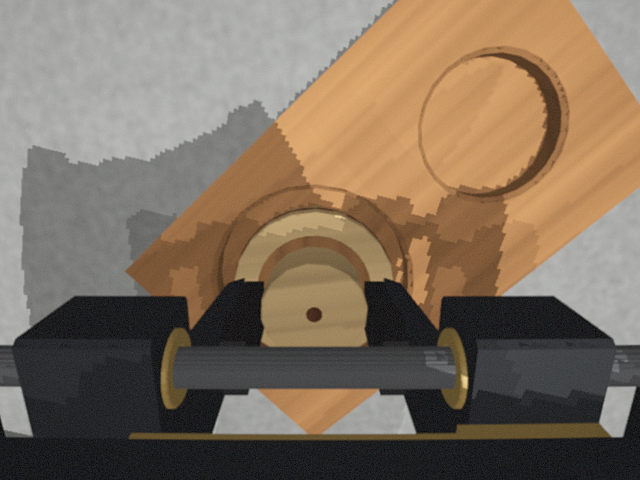

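The lid is inside the mouth with a gap on each side, and the rim shows from column 219 to 412. I'll lower the last 5 mm gently.

```bash
python3 -m creep '[[255,0,0,0.0015,0],[255,0,0,0.003,0],[255,0,0,0.004,0],[255,0,0,0.005,0],[255,0,0,0.005,0]]' 20
```

```text
clock: 12.9
tool_pos: [0.4684, -0.0125, 0.0027]
eef_rot: [0.992, 0.124, -0.0, 0.0]
contact_force: [-0.2, 0.3, 0.1]
opening: 0.449
```

```bash
python3 -m creep '[[255,0,0,0.0005,0],[255,0,0,0.0005,0]]' 20;  python3 -m creep '[[255,0,0,0.0005,0],[255,0,0,0.0005,0]]' 20
```

```text
clock: 13.15
tool_pos: [0.4684, -0.0125, 0.0026]
eef_rot: [0.992, 0.124, 0.0, 0.0]
contact_force: [-1.4, 0.3, 4.6]
opening: 0.446
clock: 13.4
tool_pos: [0.4684, -0.0125, 0.0025]
eef_rot: [0.992, 0.124, 0.0, 0.0]
contact_force: [-1.5, 0.6, 12.3]
opening: 0.451
```

It's touching the floor with 12 N, so I'll ease off about 0.8 mm and release.

```bash
python3 -m creep '[[255,0,0,-0.0008,0],[255,0,0,-0.0008,0],[110,0,0,-0.0008,0],[80,0,0,-0.0008,0],[0,0,0,-0.0008,0],[0,0,0,-0.0008,0],[0,0,0,-0.0008,0],[0,0,0,-0.0008,0],[0,0,0,-0.0008,0],[0,0,0,-0.0008,0]]'
python3 - <<'E'
from h import *
p=imaging.snapshot("wrist"); cv2.imwrite("pics/w10.png",p["image"])
E
```

```text
clock: 14.65
tool_pos: [0.4684, -0.0125, 0.0025]
eef_rot: [0.992, 0.124, 0.0, 0.0]
contact_force: [0.0, 0.4, -0.5]
opening: 1.004
```

View pics/w10.png

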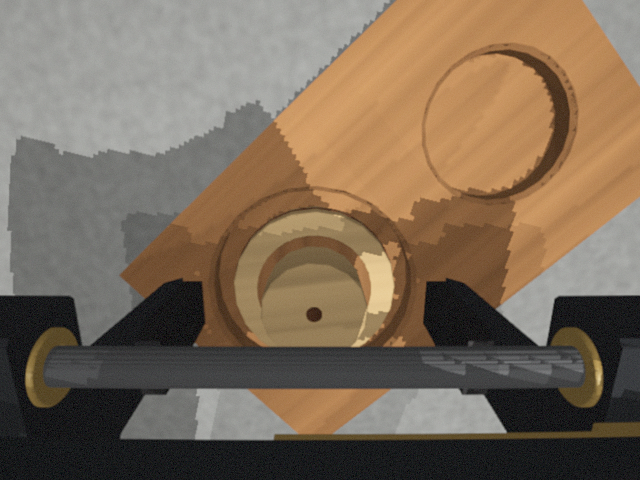

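Released; the lid sits in the pocket with a gap all round. I'll retreat straight up, then back, for a clear view.

```bash
python3 -m creep '[[0,0,0,-0.015,0],[0,0,0,-0.04,0],[0,0,0,-0.08,0],[0,0,0,-0.13,0],[0,-0.01,0,-0.17,0],[0,-0.03,0,-0.2,0],[0,-0.03,0,-0.2,0],[0,-0.03,0,-0.2,0]]'
python3 - <<'E'
from h import *
st=telemetry.get_state()
p=imaging.snapshot("wrist"); cv2.imwrite("pics/w11.png",p["image"])
s=imaging.snapshot("scene"); cv2.imwrite("pics/s11.png",s["image"])
H=np.array(p["hand_eye"]);R=Ro.from_quat(st["eef_rot"]).as_matrix()
for d in imaging.place_of(p,"lid_center"):
    rc=d["location"]; print(round(d["score"],2),np.round(rc),atz(p,(rc[1],rc[0]),.033,st).round(4))
for t,z in (("other_lid_center",.017),("small_lid_center",.014),("lid_center",.033)):
    for d in imaging.place_of(s,t): rc=d["location"]; print(t,round(d["score"],2),np.round(rc),atz(s,(rc[1],rc[0]),z).round(4))
E
```

```text
clock: 15.7
tool_pos: [0.4394, -0.02, 0.202]
eef_rot: [0.992, 0.123, -0.0, 0.0]
contact_force: [0.8, 0.7, -0.5]
opening: 0.999
0.88 [169. 317.] [ 0.4695 -0.0155  0.033 ]
other_lid_center 0.63 [239. 403.] [0.4937 0.2256 0.017 ]
small_lid_center 0.57 [327. 175.] [ 0.4422 -0.2885  0.014 ]
lid_center 0.95 [228. 456.] [0.5341 0.3375 0.033 ]
lid_center 0.7 [276. 307.] [ 0.4788 -0.0093  0.033 ]
lid_center 0.62 [261. 494.] [0.6418 0.3564 0.033 ]
```

View pics/w11.png

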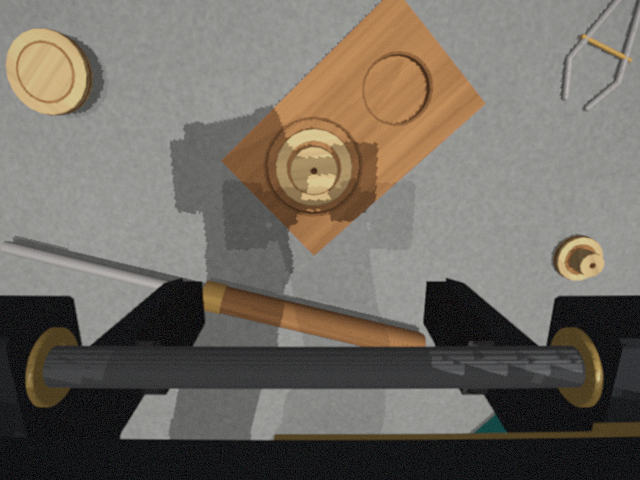

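View pics/s11.png

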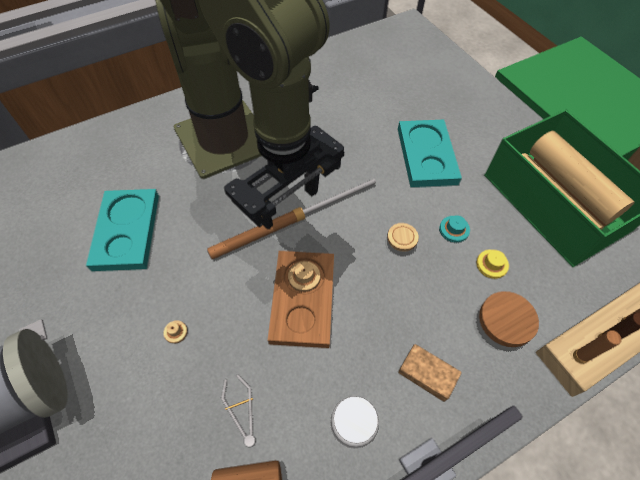

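The lid is inside the large pocket, spigot up and level: at (314,168) in the wrist view with the rim showing all round, and at (304,274) in the scene view. The other lids haven't moved and the robot is clear. Handing in.

```bash
python3 -c "
from h import *
print(r.finish_job())"
```

```text
the job is handed in; nothing more can be done
None
```

The large spigot-up lid now lies in the wooden board's large pocket, spigot up. I handed the job in at about 16 s of the 34 s allowed.

**First grasp missed:** the fingers seem to end about 33 mm short of the stated TCP, judging by the wrist picture. The jaws closed over the top of the lid without contact and it did not move. I went lower, and the second grip held at about 39 mm on the 40 mm spigot.

**Placing:** I lowered the lid until the force rose to 12 N on the pocket floor. I then eased off, opened the jaws and backed away.

**Last checks:**
- **Lid:** both the wrist and scene pictures show it in the pocket, looking level. In the wrist view there is a gap all round.
- **Position:** the wrist camera's network puts the lid within about 4 mm of the pocket centre I measured. The scene camera's network is about 9 mm off in x. The pictures and the visible gap support the wrist figure.
- **Other two lids:** the network's scene-camera positions for them agree with the start to within about 3 mm.
- **Robot:** it is touching nothing.

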